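Clear the key box and set the cabinet's bolt lever into its stop clip

TASK

The bolt lever of the locker key cabinet has to be set to the angle given by the notched stop clip, but someone left the heavy steel key box standing in the lever's sweep. First push the box back along the shelf, gently, until its back is flush and square against the steel panel; then press the lever's black dished knob down, swing the lever past the box to the clip without forcing it, and let the knob spring back up so that the lever's tooth is caught in the clip's notch. Leave the stone, fob, key and card sleeve where they lie, and let go of everything at the end.

Things in the scene. Friction and masses are not known exactly. Their poses are not given: they have to be found in the camera images.
- hub (a point): Lever's hinge axis, at the top face of the fixed aluminium shelf (12 mm above the work surface). Axes: x square to the steel panel, away from the robot; y left along the panel; z up. The shelf reaches 95 mm towards -x and 247 mm towards +x, 280 mm to each side. A round hub, 34 mm in radius, stands under the lever.
- panel (a point): Foot of the upright steel panel's face, 235 mm along +x of hub, same axes. The panel runs along the whole far edge of the shelf, 115 mm high above it, 12 mm thick. A black rocker switch is mounted on it high up, 190 mm to the left (not used). Bring the box up to the panel slowly: never push it with over 30 N.
- lever (a joint): Angle of the steel lever about its vertical hinge, rad: 0 = points at the panel (+x of hub), positive = anticlockwise from above, 1.57 = to +y. Range -2.1 to 2.1: it goes from left to right only by way of the panel side. At radius 95 mm it carries a round black dish, open on top, 54 mm outside, 45 mm inside, rim 14 mm above its floor. It stays where left; 1.5 N at the dish moves it.
- plunger (a joint): How far the dished knob is pressed, m: 0 = up, 0.012 = right down. Spring: 4 N starts it, 10 N holds it right down. Dish and tooth sink together. The dish is screwed to a different height each time: its floor, knob up, is 45 to 57 mm above the shelf top and is not measured; find it by touch, and use under 30 N. The tooth's height does not depend on it.
- tooth (a point): Point at radius 130 mm in the lever's tooth, a level steel bar 9 mm wide and 7 mm high that sticks out from beneath the dish, away from the hinge, to radius 136 mm; 36.5 mm above the shelf with the knob up. x points outward along the lever.
- notch (a point): Middle of the stop clip's notch, at radius 130 mm from the hinge axis, 36.5 mm above the shelf, to the right of the hub. x points outward from the hinge: the direction from hub to here is the lever angle wanted. The notch is a 16 mm gap between two jaws.
- clip: Fixed steel stop clip; origin on the hinge axis at the work surface, x towards the clip. Upright plate 46 mm wide, 45 mm high, at radius 139 mm; from it two jaws, each 15 mm wide, point in to radius 124 mm, 33.5 to 45 mm above the shelf. Knob up, the tooth strikes a jaw's side; pressed 7 mm or more (best 9 to 11) it passes beneath. Let up in the gap it is caught; under a jaw it cannot rise.
- box_back (a point): Middle of the back face (towards the panel) of the loose steel key box, 35 mm above its underside; x points out of the back face. Box: 90 mm deep (x), 200 mm wide (y), 70 mm high, so its front face is 90 mm towards -x. It weighs 0.6 to 0.96 kg and slides at about 3 to 7 N. The lever's hub is before the middle of its front; the front is free 70 mm to either side.
- stone: Smooth grey river stone, 68 mm across, 30 mm high, loose, leave alone; origin at the centre of its underside.
- fob: White resin fob, 48 x 32 x 8 mm, loose, leave alone; origin at the centre of its round end, underside.
- key: Copper flat key, 58 x 24 x 5 mm, loose, leave alone; origin at the centre of its round bow, underside, blade along its x.
- sleeve: Grey plastic keycard sleeve, 90 x 58 x 6 mm, loose, leave alone; origin at the centre of its underside.
There are look-alikes about, which are no part of the job. Of the things that look like the part that bears box_back, the largest one is meant.

How it is judged:
By the outcome, as a careful person would: the job done as asked, in the order asked, and still so for the second after the job is handed in, with the robot touching nothing.
It also fails if it takes over 72 s, if anything falls off the work surface, if the arm or the gripper's body presses on something with over 40 N, if the wrist force passes 120 N, or if a joint passes its speed limit or range.

ROBOT

A 6-joint arm with a two-finger parallel gripper is mounted at the origin on the work surface. World frame = base frame: x ahead of the robot, y to its left, z up, the work surface at z = 0. Lengths are in mm, angles in rad, forces in N, time in s.
With the tool pointing down it reaches from about 375 to 925 mm from the base axis. Payload 5.7 kg.
Tool frame: the origin (TCP) lies at the very end of the fingers, on their centre line; the grasp point (between the pads) lies arm.pinch_z behind it (arm.pinch_z is the distance from the TCP to the grasp point, in mm); z points along the fingers, y is the line along which they close (so a half turn about z gives the same grasp; the last joint's range is limited). The gripper opens to 85 mm and grips with 20 to 120 N. Pads are 22 mm wide; open, the fingers measure 114 mm over their backs; the gripper's body (76 mm by 85 mm) begins 54 mm behind the grasp point. The pads swing forward as they close: fully open they stand 13 mm farther back than shut.
Start: joints at [-1.241, 0.359, 1.51, -0, 1.272, -0.115], TCP at [258.148, -541.593, 231.267] pointing down, gripper open.
Joint ranges: [-2.97, 2.97], [-1.01, 2.36], [0.21, 2.38], [-0.96, 4.11], [0.2, 2.71], [-2.98, 2.98]. Speed limits (rad/s): [2.39, 2.39, 3.14, 3.14, 3.14, 3.14].

INTERFACE

Orientations are given as a unit quaternion [x, y, z, w].
In Python, from cell import arm gives the robot as it stands. The module is installed in compiled form; this text tells all that it offers.
- The arm moves only by the tool carry_out, never from a script. Its argument "rows" is a list of rows, each an object with "dp": the shift along the tool's x, y, z as a fraction of full scale, a list of three; "twist": the turn, a rotation vector about the tool's x, y, z as a fraction of full scale, a list of three; "gripper": the closure, from 0 (fully open) to 1 (shut). A call has 1 to 10 rows; each row is the pose to reach, as a shift and turn from the pose commanded when the call began, along the tool's axes at that moment; what a row does not reach only later rows make up. Full scale, the value 1, is 0.2 m for a shift and 30 degrees for a turn. A row lasts 1/8 s, in which the tool goes at most 62.5 mm and 10.7 degrees, less where a joint would pass 70% of its speed; a pose out of reach is approached as far as the arm can. A call with a number of a shift or a turn outside -1 to 1 is refused whole. A call with a gripper value outside its range is refused whole. The fingers move at their own pace and stop on an object; "force" is the grip in N (left out, the last holds). Time passes only in rows, so rows that repeat a pose let the fingers close. It gives the time, the measured TCP pose, the force, the opening and the grip force at its end, in the units of the state.
- arm.observe(): the state, without advancing time (a new reading comes with each control period).
- arm.get_image(name): name is "scene" or "side" or "wrist"; returns a dict with "color" (480x640x3 uint8, red, green, blue), "mtx" (3x3 intrinsics, pixels), "R" (3x3) and "t" (3): a world point X has camera coordinates R X + t. Camera axes: x right, y down, z forward; pixel columns grow to the right and rows downward; lengths in mm; the calibration is good to about 2 mm. A picture is of the moment at which its call begins. There is no depth.
- arm.sign_off(): hands the job in; it is judged then, once.
The state is a dict: "time_s": time; "q": joint angles; "joint_vel": joint speeds; "joint_efforts": joint torques, N m; "tcp_pos": TCP position; "tool_rot": TCP orientation; "contact_force": force on the tool from outside, world axes, zero at the start; "ft_torque": the same for the moment, N m; "grip_width": finger opening in mm; "grasp_force": force on a finger pad.
Only numpy, scipy, OpenCV 4.12 (cv2) and the standard library are available. Lean on these libraries where they do the work, as an engineer would, in place of code of your own. Each camera call takes 0.05 s, during which the arm holds its last target. There are 200 camera calls.

## Working session

There is one attempt and no reset: what is moved stays moved. The work goes in short steps, Python scripts to look and compute and a tool call to move; the robot and the scene stay as the last step left them, time stands still between calls to the robot, and variables do not carry over. Pictures are saved under pics/ and viewed, at most 10 in all, crops included, and the job is handed in when it is done.

Besides the shell and the picture viewer there is one more tool, called in YAML: its name, and indented under it one key for each argument. carry_out: Moves the arm, as the interface text tells. Its arguments: {"type":"object","properties":{"rows":{"type":"array"},"force":{"type":"number"}},"required":["rows"]}

```bash
mkdir -p pics; python3 - <<'E'
from cell import arm
import cv2,numpy as np
for n in ["scene","side"]:
    d=arm.get_image(n); cv2.imwrite(f"pics/{n}0.png",d["color"][:,:,::-1])
    np.savez(f"{n}0.npz",**d); print(n,np.round(d["mtx"],1).tolist(),np.round(-d["R"].T@d["t"]).tolist())
o=arm.observe(); print(o, arm.pinch_z)
E
```

```text
scene [[555.1, 0.0, 318.5], [0.0, 555.1, 232.3], [0.0, 0.0, 1.0]] [1078.0, 513.0, 1004.0]
side [[615.1, 0.0, 321.8], [0.0, 615.1, 243.5], [0.0, 0.0, 1.0]] [468.0, -896.0, 918.0]
{'time_s': 0.1, 'q': array([-1.24111738e+00,  3.59440137e-01,  1.51136606e+00,  2.43719621e-05,
        1.27249315e+00, -1.15079991e-01]), 'joint_vel': array([ 0.00227012, -0.00026137, -0.00064715,  0.00105946,  0.00044451,
        0.00127724]), 'joint_efforts': array([-4.19970238e-04, -5.28656209e+01, -2.79351211e+01, -2.57261072e-04,
        5.11121209e-03,  1.62148558e-05]), 'tcp_pos': array([ 257.94969582, -541.0201472 ,  230.51744858]), 'tool_rot': array([ 9.75375853e-01,  2.20547539e-01, -7.98103371e-05, -8.49686619e-04]), 'contact_force': array([-0.0987266 , -0.04962773,  0.13753441]), 'ft_torque': array([ 0.01653197, -0.01917912,  0.01709445]), 'grasp_force': 0.0, 'grip_width': 85.60087498964623} 18.700000000000003
```

View pics/scene0.png

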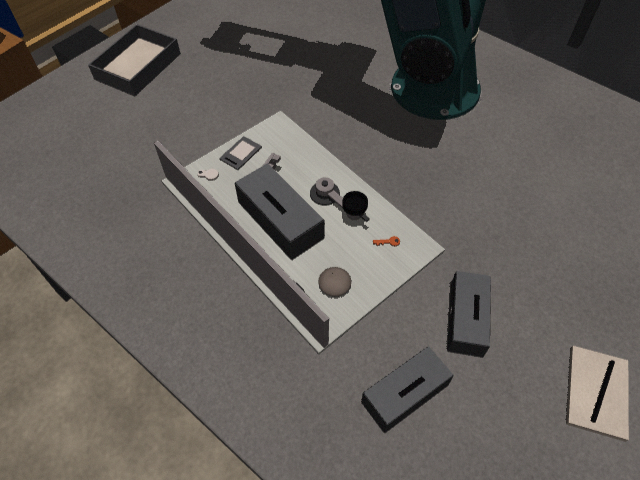

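View pics/side0.png

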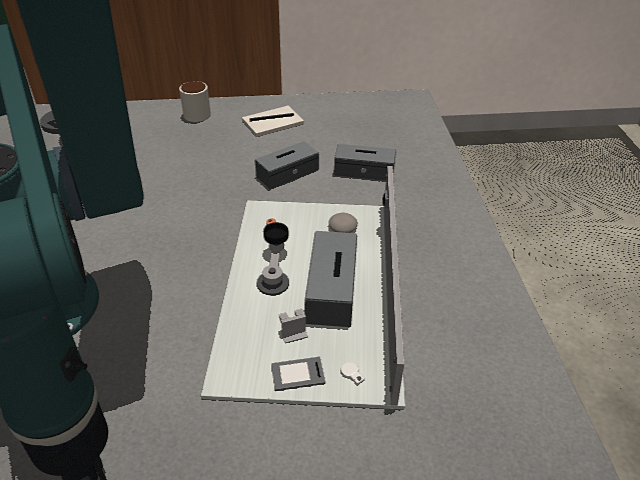

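The scene picture shows three look-alike boxes: on the shelf at (280,208), and off it at (470,313) and (407,388); in the side picture they are at (332,278), (287,165) and (365,162). The one on the shelf is the largest, stands in the lever's sweep and has the hub before its front, so it is the one meant. The lever dish is at scene (355,203) and side (276,233). The clip is at scene (273,160) and side (293,325). An enlarged crop should confirm this.

```bash
python3 - <<'E'
import cv2,numpy as np
a=cv2.imread("pics/scene0.png")[100:360,150:450]; b=cv2.imread("pics/side0.png")[190:415,195:415]
a=cv2.resize(a,None,fx=1.33*1.0,fy=1.33,interpolation=3); a=cv2.resize(a,(400,347))
b=cv2.resize(b,(400,409),interpolation=3)
c=np.zeros((420,800,3),np.uint8); c[:347,:400]=a; c[:409,400:]=b
cv2.imwrite("pics/crop1.png",c)
E
```

```text
(no output)
```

View pics/crop1.png

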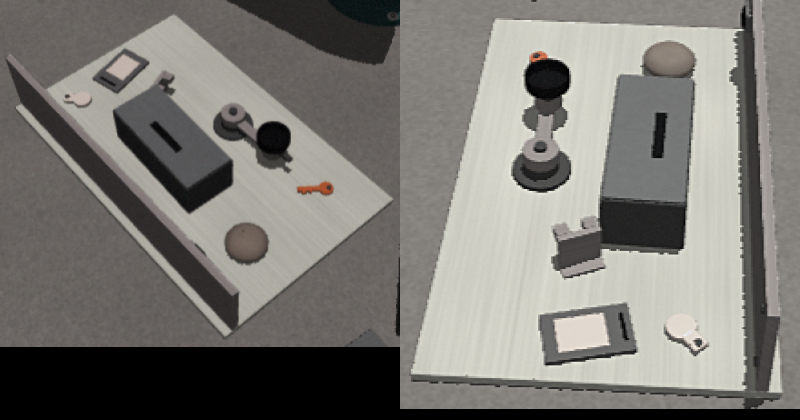

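The crop confirms it: the box on the shelf is far larger than the two off the shelf. The lever points left, with its dish at crop (547,78). The clip is to the right of the hub, in front of the box's right end.

```bash
cat > h.py <<'E'
import numpy as np,cv2
def ray(d,uv):
    v=np.linalg.inv(d["mtx"])@np.array([uv[0],uv[1],1.]); return -d["R"].T@d["t"], d["R"].T@v
def onz(d,uv,z):
    c,v=ray(d,uv); return (c+v*(z-c[2])/v[2])[:2]
def proj(d,X):
    p=d["mtx"]@(d["R"]@np.asarray(X,float)+d["t"]); return p[:2]/p[2]
def rigid(M,W):
    M,W=np.array(M,float),np.array(W,float); m,w=M.mean(0),W.mean(0)
    A=(M-m).T@(W-w); a=np.arctan2(A[0,1]-A[1,0],A[0,0]+A[1,1])
    R=np.array([[np.cos(a),-np.sin(a)],[np.sin(a),np.cos(a)]]); t=w-R@m
    return a,t,np.linalg.norm((R@M.T).T+t-W,axis=1)
def tri(ds,uvs):
    A=np.zeros((3,3));b=np.zeros(3)
    for d,u in zip(ds,uvs):
        c,v=ray(d,u);v/=np.linalg.norm(v);P=np.eye(3)-v[:,None]*v;A+=P;b+=P@c
    return np.linalg.solve(A,b)
E
python3 - <<'E'
from h import *
D={n:dict(np.load(n+"0.npz")) for n in("scene","side")}
S={"scene":[(281,111),(444,249),(319,351),(163,180)],"side":[(247.5,201),(201.6,396),(404,406)]}
M={"scene":[(-95,-280),(-95,280),(247,280),(247,-280)],"side":[(-95,280),(-95,-280),(247,-280)]}
B={"scene":[(235.5,180),(270,166),(323,219),(291,239)],"side":[(316,231),(356,233.5),(352,302),(306,299)]}
MB={"scene":[(0,-100),(-90,-100),(-90,100),(0,100)],"side":[(-90,100),(0,100),(0,-100),(-90,-100)]}
def sub(n,p,w):
    g=cv2.cvtColor(D[n]["color"],cv2.COLOR_RGB2GRAY)
    return cv2.cornerSubPix(g,np.float32(p).reshape(-1,1,2),(w,w),(-1,-1),(3,40,.01)).reshape(-1,2)
W=[];MM=[];
for n in D:
    s=sub(n,S[n],3); print(n,s.round(1).tolist()); w=[onz(D[n],u,12) for u in s]; print(n,rigid(M[n],w)); W+=w;MM+=M[n]
r=rigid(MM,W);print("all",r)
W=[];MM=[]
for n in D:
    s=sub(n,B[n],3); print(n,s.round(1).tolist());w=[onz(D[n],u,82) for u in s]; print("box",n,rigid(MB[n],w)); W+=w;MM+=MB[n]
rb=rigid(MM,W);print("box all",rb)
a,t,_=r;R=np.array([[np.cos(a),-np.sin(a)],[np.sin(a),np.cos(a)]])
print("box in hub frame",R.T@(rb[1]-t),rb[0]-a)
np.savez("hub.npz",a=a,t=t)
us=[]
for n,c in(("scene",(355,203)),("side",(276,233))):
    im=D[n]["color"].max(2); m=np.zeros_like(im); m[c[1]-22:c[1]+22,c[0]-22:c[0]+22]=im[c[1]-22:c[1]+22,c[0]-22:c[0]+22]<28
    cs=max(cv2.findContours(m,0,1)[0],key=cv2.contourArea); e=cv2.minAreaRect(cs); print(n,e); us.append(e[0])
P=tri([D[n] for n in D],us); print("dish",P,[proj(D[n],P)-u for n,u in zip(D,us)]); q=R.T@(P[:2]-t);print(q,np.hypot(*q),np.arctan2(q[1],q[0]))
E
```

```text
scene [[280.20001220703125, 110.19999694824219], [444.6000061035156, 248.6999969482422], [318.5, 352.20001220703125], [161.1999969482422, 180.1999969482422]]
scene (np.float64(-0.15713270676429814), array([476.35509444,   8.74271009]), array([5.88432792, 6.0462674 , 6.09583899, 5.82906628]))
side [[247.39999389648438, 199.8000030517578], [200.6999969482422, 395.29998779296875], [404.70001220703125, 405.70001220703125]]
side (np.float64(-0.15118049081470003), array([476.14636574,   8.7753615 ]), array([0.72438827, 5.37209229, 6.07930491]))
all (np.float64(-0.15475925075872035), array([476.39554922,   8.66186723]), array([6.62511395, 5.41760667, 6.75439629, 5.09488242, 1.93704047,
       4.60426768, 6.72091176]))
scene [[234.10000610351562, 182.1999969482422], [270.0, 166.0], [323.79998779296875, 219.3000030517578], [290.20001220703125, 241.10000610351562]]
box scene (np.float64(-0.19918670594026375), array([633.24085445, -24.92935532]), array([1.38594737, 9.73475774, 4.00085539, 5.23801159]))
side [[315.29998779296875, 230.60000610351562], [354.79998779296875, 231.6999969482422], [352.6000061035156, 300.8999938964844], [304.5, 298.0]]
box side (np.float64(-0.17831791622544071), array([635.21122174, -22.67075657]), array([4.78744562, 3.04274634, 1.35648185, 0.94305756]))
box all (np.float64(-0.18862120056630702), array([634.22955094, -23.79472033]), array([3.34918758, 9.04315673, 4.41412874, 6.14898366, 4.36035121,
       3.7974151 , 2.82624898, 1.87589354]))
box in hub frame [160.95060617  -7.73980287] -0.033861949807586667
scene ((354.7231140136719, 203.21539306640625), (24.558876037597656, 24.0627384185791), 7.125016689300537)
side ((275.5, 233.5), (21.0, 23.0), 90.0)
dish [483.41698064 103.52471025  67.93297308] [array([-0.33478599,  0.23776592]), array([-0.36119029, -0.19243275])]
[-7.68485437 94.81140489] 95.12233956350934 1.6516736344161562
```

```bash
cat >> h.py <<'E'
from scipy.spatial.transform import Rotation as Ro
def hub():
    h=np.load("hub.npz");a=float(h["a"]);return a,h["t"],np.array([[np.cos(a),-np.sin(a)],[np.sin(a),np.cos(a)]])
def goal(o,hx,hy,z,yaw=None):
    """shift in tool axes (full-scale units) and twist z to hub-frame pose"""
    a,t,R=hub();p=np.r_[R@[hx,hy]+t,z];Rt=Ro.from_quat(o["tool_rot"])
    ex=Rt.as_matrix()[:,0];y0=np.arctan2(ex[1],ex[0])
    return Rt.inv().apply(p-o["tcp_pos"])/200,(None if yaw is None else np.degrees(y0-(a+yaw))/30)
def inhub(p):
    a,t,R=hub();return R.T@(np.array(p)[:2]-t)
E
python3 - <<'E'
from h import *
from cell import arm
a,t,_=hub(); np.savez("hub.npz",a=-0.1555,t=np.array([476.3,8.7]))
D={n:dict(np.load(n+"0.npz")) for n in("scene","side")}
for n,u in(("side",(293,321)),("scene",(273,160))):
  for z in(35,57): print(n,inhub(onz(D[n],u,z)))
d=D["scene"]
P=tri([D["scene"],D["side"]],[(273,160),(293,324)]);print(P,inhub(P))
for p in((40,-110,330),(30,-30,330)): print(goal(arm.observe(),*p,0))
E
```

```text
side [  48.24093449 -119.99660868]
side [  50.32410166 -139.31025986]
scene [  29.51381994 -140.63842942]
scene [  40.58216969 -124.01998564]
[ 497.94765077 -129.20703814   45.39844323] [  42.74468136 -132.89042165]
(array([ 2.02256386, -1.44551467, -0.49452346]), np.float64(1.1463960580288977))
(array([ 2.20724422, -1.80383401, -0.49387646]), np.float64(1.1463960580288977))
```

carry_out:
  rows:
    - {"dp": [1, -0.72, -0.4], "twist": [0, 0, 0.57], "gripper": 0}
    - {"dp": [1, -0.72, -0.4], "twist": [0, 0, 0.57], "gripper": 0}
    - {"dp": [1, -0.72, -0.4], "twist": [0, 0, 0.57], "gripper": 0}
    - {"dp": [1, -0.72, -0.4], "twist": [0, 0, 0.57], "gripper": 0}
    - {"dp": [1, -0.72, -0.4], "twist": [0, 0, 0.57], "gripper": 0}
    - {"dp": [1, -0.72, -0.4], "twist": [0, 0, 0.57], "gripper": 0}

```text
time_s: 0.85
tcp_pos: [376.8, -325.3, 311.2]
tool_rot: [0.997, 0.074, -0.0, 0.0]
contact_force: [0.2, 0.1, 0.2]
grip_width: 85.2
grasp_force: 0.0
```

```bash
python3 - <<'E'
from h import *
from cell import arm
o=arm.observe();print(o["time_s"],o["tcp_pos"],o["q"])
for p in((40,-110,330),(40,-60,330)): print(goal(o,*p,0))
E
```

```text
0.85 [ 376.83365081 -325.33557792  311.22226455] [-8.50651931e-01  1.41667761e-01  1.60800032e+00 -5.09334215e-04
  1.39172561e+00  5.72204860e-01]
(array([ 0.76466542, -0.99388296, -0.09456449]), np.float64(0.5796998605693954))
(array([ 0.83938812, -1.23245476, -0.09469258]), np.float64(0.5796998605693954))
```

carry_out:
  rows:
    - {"dp": [0.8, -1, -0.1], "twist": [0, 0, 0.58], "gripper": 0}
    - {"dp": [0.8, -1, -0.1], "twist": [0, 0, 0.58], "gripper": 0}
    - {"dp": [0.8, -1, -0.1], "twist": [0, 0, 0.58], "gripper": 0}
    - {"dp": [0.8, -1, -0.1], "twist": [0, 0, 0.58], "gripper": 0}
    - {"dp": [0.8, -1, -0.1], "twist": [0, 0, 0.58], "gripper": 0}
    - {"dp": [0.8, -1, -0.1], "twist": [0, 0, 0.58], "gripper": 0}
    - {"dp": [0.8, -1, -0.1], "twist": [0, 0, 0.58], "gripper": 0}

```text
time_s: 1.72
tcp_pos: [505.0, -106.2, 330.7]
tool_rot: [0.997, -0.08, -0.001, 0.0]
contact_force: [-0.0, -0.3, 0.3]
grip_width: 85.6
grasp_force: 0.0
```

```bash
python3 - <<'E'
from h import *
from cell import arm
d=arm.get_image("wrist"); np.savez("w1.npz",**d); cv2.imwrite("pics/w1.png",d["color"][:,:,::-1])
o=arm.observe();print(o["time_s"],o["tcp_pos"],inhub(o["tcp_pos"]),goal(o,36,-4,100,0))
print(-d["R"].T@d["t"],d["mtx"][0,0])
for n,p in dict(hub=(0,0,60),box=(116,-8,82),clip=(42,-130,57),dish=(-8,95,80)).items():
    a,t,R=hub();q=R@p[:2]+t;print(n,proj(d,[*q,p[2]]).round())
E
```

```text
1.775 [ 505.01903588 -106.19969046  330.81746532] [  46.16750274 -109.06550133] (array([-0.05171555, -0.52565596,  1.15389874]), np.float64(-0.00815677630592603))
[ 578.47779356 -118.55110132  473.97770312] 395.91462933566055
hub [222. 238.]
box [216. 127.]
clip [342. 199.]
dish [127. 251.]
```

View pics/w1.png

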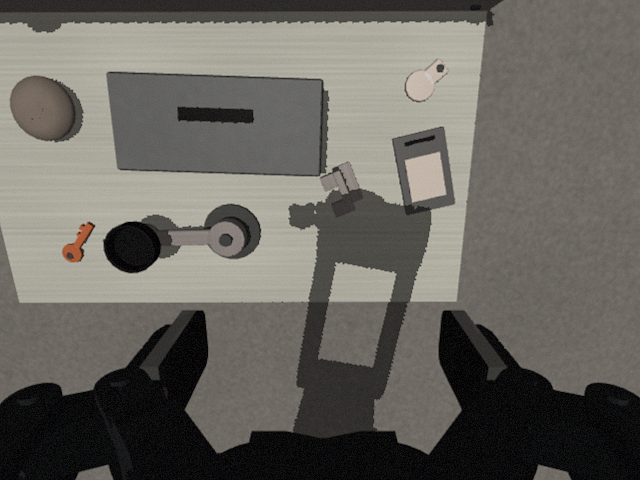

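The wrist picture shows the shelf from above. The box is at (215,123) and turned slightly, the hub at (230,238), the dish at (133,247) and the clip at (341,180), with its plate on the far side of the jaws. I'll enlarge the clip and check the hub estimate.

```bash
python3 - <<'E'
from h import *
d=dict(np.load("w1.npz"));a,t,R=hub()
im=cv2.imread("pics/w1.png")
cv2.imwrite("pics/w1c.png",np.hstack([cv2.resize(im[150:225,300:375],(400,400),interpolation=0),cv2.resize(im[195:275,195:275],(400,400),interpolation=0)]))
for p in((-95,-280,12),(-95,280,12),(0,0,12),(0,0,20),(0,0,40),(0,0,60)): print(p,proj(d,[*(R@p[:2]+t),p[2]]).round(1))
# near and right shelf edges, from mask
g=(im.min(2)>120).astype(np.uint8)
bot=[(c,np.where(g[:,c])[0].max()) for c in list(range(30,280,10))]
rt=[(np.where(g[r])[0].max(),r) for r in range(215,295,5)]
w=np.array([onz(d,u,12) for u in bot]);h=np.array([inhub(x) for x in w]);print("near edge x",np.polyfit(h[:,1],h[:,0],1))
h=np.array([inhub(onz(d,u,12)) for u in rt]);print("right edge",np.polyfit(h[:,0],h[:,1],1))
E
```

```text
(-95, -280, 12) [456.8 298.1]
(-95, 280, 12) [ 17.6 299.6]
(0, 0, 12) [231.9 226.7]
(0, 0, 20) [230.4 228.4]
(0, 0, 40) [226.5 232.9]
(0, 0, 60) [222.2 237.9]
near edge x [ 3.70054998e-03 -9.94299922e+01]
right edge [ 4.82199789e-04 -2.79471682e+02]
```

View pics/w1c.png

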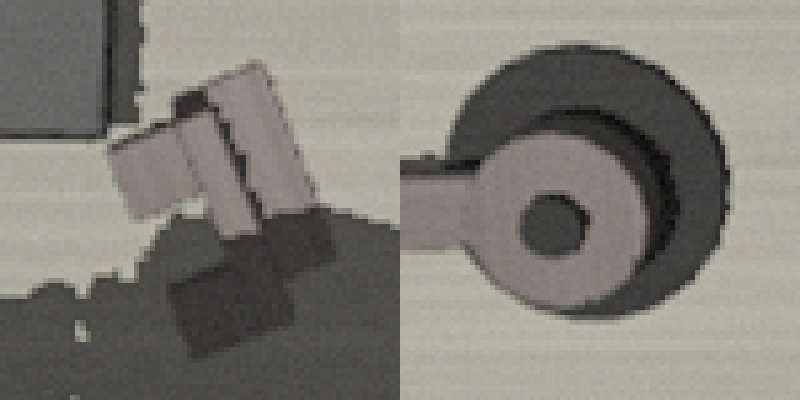

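```bash
python3 - <<'E'
from h import *
d=dict(np.load("w1.npz"))
c=lambda x,y:(300+x/5.3333-.4,150+y/5.3333-.4)
P={k:inhub(onz(d,c(*v),57)) for k,v in dict(A=(107,150),B=(135,218),C=(168,290),D=(195,358)).items()}
print(P)
e=P["A"]-P["D"];print(np.linalg.norm(e),np.linalg.norm(P["A"]-P["B"]),np.linalg.norm(P["B"]-P["C"]))
m=(P["A"]+P["B"]+P["C"]+P["D"])/4
n=np.array([e[1],-e[0]])/np.linalg.norm(e);print("mid",m,"normal angle",np.arctan2(n[1],n[0]),"hub",m-124*n)
for z in(18,24):print("disc",inhub(onz(d,(232.1,230.9),z)))
for z in(50,58):print("boss",inhub(onz(d,(225.4,239.6),z)))
for z in(71,77,83):
    q=inhub(onz(d,(132.5,246.5),z));print("dish",q)
# box top corners
g=cv2.cvtColor(d["color"],cv2.COLOR_RGB2GRAY)
s=cv2.cornerSubPix(g,np.float32([(108,73),(323,80),(320,176),(118,169)]).reshape(-1,1,2),(4,4),(-1,-1),(3,40,.01)).reshape(-1,2)
h=[inhub(onz(d,u,82)) for u in s];print(s.tolist(),np.round(h,1).tolist());print(rigid([(0,100),(0,-100),(-90,-100),(-90,100)],h))
E
```

```text
{'A': array([  64.47197514, -106.5211709 ]), 'B': array([  51.00597895, -112.00164257]), 'C': array([  36.46624857, -118.59051964]), 'D': array([  22.46580162, -124.09278446])}
45.533286916100444 14.53852204284867 15.962990341774576
mid [  43.60250107 -115.30152939] normal angle -1.1746055627148149 hub [-4.2499653  -0.90685529]
disc [-3.61442642 -1.34292512]
disc [-1.9792509  -2.77125943]
boss [-4.93463075 -0.77147883]
boss [-2.56493128 -2.83044647]
dish [-6.03504674 93.53144741]
dish [-4.14877041 90.50265742]
dish [-2.26249409 87.47386743]
[[106.51188659667969, 71.83029174804688], [322.1659240722656, 79.13439178466797], [319.40521240234375, 175.4242401123047], [118.23895263671875, 169.27796936035156]] [[165.0, 87.7], [158.1, -109.6], [70.1, -106.5], [76.8, 90.6]]
(np.float64(-0.034255199271032176), array([162.49100232, -10.96699946]), array([1.50766432, 1.635939  , 1.66151539, 1.68276865]))
```

The clip direction is -1.175 rad in the hub frame, and the hub estimates agree within a few mm. The box needs about 73 mm of push. I'll straddle the hub with open fingers and push at two points.

carry_out:
  rows:
    - {"dp": [-0.05, -0.52, 0.3], "twist": [0, 0, 0], "gripper": 0}
    - {"dp": [-0.05, -0.52, 0.6], "twist": [0, 0, 0], "gripper": 0}
    - {"dp": [-0.05, -0.52, 0.9], "twist": [0, 0, 0], "gripper": 0}
    - {"dp": [-0.05, -0.52, 0.95], "twist": [0, 0, 0], "gripper": 0}
    - {"dp": [-0.05, -0.52, 0.95], "twist": [0, 0, 0], "gripper": 0}
    - {"dp": [-0.05, -0.52, 0.95], "twist": [0, 0, 0], "gripper": 0}

```text
time_s: 2.52
tcp_pos: [513.4, -1.3, 142.7]
tool_rot: [0.997, -0.079, 0.001, 0.0]
contact_force: [0.2, -0.2, 1.0]
grip_width: 85.3
grasp_force: 0.0
```

```bash
python3 - <<'E'
from h import *
from cell import arm
o=arm.observe();print(o["time_s"],o["tcp_pos"],inhub(o["tcp_pos"]),goal(o,36,-4,26,0),o["contact_force"])
E
```

```text
2.525 [513.37531522  -1.34193803 142.74181292] [38.18320849 -4.17876863] (array([-0.01203436, -0.00094615,  0.583687  ]), np.float64(-0.00594675697276671)) [ 0.20651649 -0.15980702  1.01533814]
```

carry_out:
  rows:
    - {"dp": [-0.01, 0, 0.2], "twist": [0, 0, 0], "gripper": 0}
    - {"dp": [-0.01, 0, 0.4], "twist": [0, 0, 0], "gripper": 0}
    - {"dp": [-0.01, 0, 0.5], "twist": [0, 0, 0], "gripper": 0}
    - {"dp": [-0.01, 0, 0.58], "twist": [0, 0, 0], "gripper": 0}
    - {"dp": [-0.01, 0, 0.58], "twist": [0, 0, 0], "gripper": 0}
    - {"dp": [0.02, 0, 0.58], "twist": [0, 0, 0], "gripper": 0}
    - {"dp": [0.05, 0, 0.58], "twist": [0, 0, 0], "gripper": 0}
    - {"dp": [0.08, 0, 0.58], "twist": [0, 0, 0], "gripper": 0}
    - {"dp": [0.1, 0, 0.58], "twist": [0, 0, 0], "gripper": 0}

```text
time_s: 3.65
tcp_pos: [532.6, -3.3, 25.6]
tool_rot: [0.997, -0.079, 0.0, -0.0]
contact_force: [-4.0, 0.1, 1.3]
grip_width: 85.1
grasp_force: 0.0
```

```bash
python3 - <<'E'
from h import *
from cell import arm
o=arm.observe();print(o["time_s"],o["tcp_pos"],inhub(o["tcp_pos"]),o["contact_force"],o["grip_width"])
E
```

```text
3.65 [532.561264    -3.25751316  25.59108016] [57.43433673 -3.09982458] [-3.96744165  0.13830284  1.33411543] 85.11434950165088
```

carry_out:
  rows:
    - {"dp": [0.015, 0, 0], "twist": [0, 0, 0], "gripper": 0}
    - {"dp": [0.03, 0, 0], "twist": [0, 0, 0], "gripper": 0}
    - {"dp": [0.045, 0, 0], "twist": [0, 0, 0], "gripper": 0}
    - {"dp": [0.06, 0, 0], "twist": [0, 0, 0], "gripper": 0}
    - {"dp": [0.075, 0, 0], "twist": [0, 0, 0], "gripper": 0}
    - {"dp": [0.09, 0, 0], "twist": [0, 0, 0], "gripper": 0}
    - {"dp": [0.105, 0, 0], "twist": [0, 0, 0], "gripper": 0}
    - {"dp": [0.12, 0, 0], "twist": [0, 0, 0], "gripper": 0}
    - {"dp": [0.135, 0, 0], "twist": [0, 0, 0], "gripper": 0}
    - {"dp": [0.15, 0, 0], "twist": [0, 0, 0], "gripper": 0}

```text
time_s: 4.9
tcp_pos: [561.9, -7.9, 25.3]
tool_rot: [0.997, -0.079, 0.0, -0.0]
contact_force: [-3.2, 0.6, -1.2]
grip_width: 85.3
grasp_force: 0.0
```

carry_out:
  rows:
    - {"dp": [0.015, 0, 0], "twist": [0, 0, 0], "gripper": 0}
    - {"dp": [0.03, 0, 0], "twist": [0, 0, 0], "gripper": 0}
    - {"dp": [0.045, 0, 0], "twist": [0, 0, 0], "gripper": 0}
    - {"dp": [0.06, 0, 0], "twist": [0, 0, 0], "gripper": 0}
    - {"dp": [0.075, 0, 0], "twist": [0, 0, 0], "gripper": 0}
    - {"dp": [0.09, 0, 0], "twist": [0, 0, 0], "gripper": 0}
    - {"dp": [0.1, 0, 0], "twist": [0, 0, 0], "gripper": 0}
    - {"dp": [0.11, 0, 0], "twist": [0, 0, 0], "gripper": 0}
    - {"dp": [0.12, 0, 0], "twist": [0, 0, 0], "gripper": 0}
    - {"dp": [0.13, 0, 0], "twist": [0, 0, 0], "gripper": 0}

```text
time_s: 6.15
tcp_pos: [587.4, -12.0, 25.3]
tool_rot: [0.997, -0.079, -0.0, -0.0]
contact_force: [-3.8, 0.5, -1.1]
grip_width: 85.5
grasp_force: 0.0
```

```bash
python3 - <<'E'
from h import *
from cell import arm
o=arm.observe();print(o["time_s"],o["tcp_pos"],inhub(o["tcp_pos"]),o["contact_force"],o["ft_torque"],o["grip_width"])
d=arm.get_image("side"); np.savez("side1.npz",**d)
c=d["color"][190:415,290:420,::-1]; cv2.imwrite("pics/side1.png",cv2.resize(c,None,fx=2.6,fy=2.6,interpolation=3))
E
```

```text
6.15 [587.3904281  -11.98990688  25.28284259] [112.95436554  -3.23523848] [-3.75930496  0.45868048 -1.13399024] [ 0.03176815  0.4091268  -0.06896088] 85.49071357034344
```

View pics/side1.png

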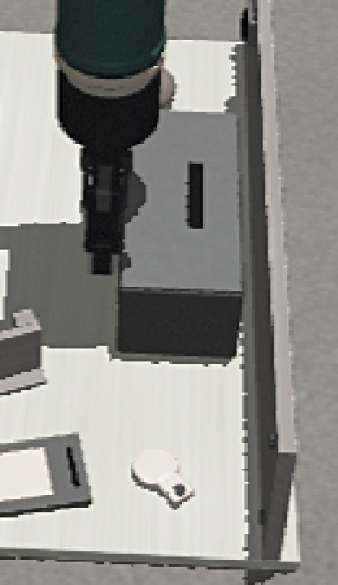

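The side picture shows the box moving straight, still about 15 mm short of the panel at crop (245,300). The stone and clip are clear of it. I'll continue slowly.

carry_out:
  rows:
    - {"dp": [0.006, 0, 0], "twist": [0, 0, 0], "gripper": 0}
    - {"dp": [0.012, 0, 0], "twist": [0, 0, 0], "gripper": 0}
    - {"dp": [0.018, 0, 0], "twist": [0, 0, 0], "gripper": 0}
    - {"dp": [0.024, 0, 0], "twist": [0, 0, 0], "gripper": 0}
    - {"dp": [0.03, 0, 0], "twist": [0, 0, 0], "gripper": 0}
    - {"dp": [0.036, 0, 0], "twist": [0, 0, 0], "gripper": 0}
    - {"dp": [0.042, 0, 0], "twist": [0, 0, 0], "gripper": 0}
    - {"dp": [0.048, 0, 0], "twist": [0, 0, 0], "gripper": 0}
    - {"dp": [0.054, 0, 0], "twist": [0, 0, 0], "gripper": 0}
    - {"dp": [0.06, 0, 0], "twist": [0, 0, 0], "gripper": 0}

```text
time_s: 7.45
tcp_pos: [599.3, -13.9, 25.3]
tool_rot: [0.997, -0.079, -0.0, -0.0]
contact_force: [-4.1, 0.9, -0.7]
grip_width: 85.1
grasp_force: 0.0
```

carry_out:
  rows:
    - {"dp": [0.004, 0, 0], "twist": [0, 0, 0], "gripper": 0}
    - {"dp": [0.008, 0, 0], "twist": [0, 0, 0], "gripper": 0}
    - {"dp": [0.012, 0, 0], "twist": [0, 0, 0], "gripper": 0}
    - {"dp": [0.016, 0, 0], "twist": [0, 0, 0], "gripper": 0}

```text
time_s: 7.95
tcp_pos: [600.5, -14.1, 25.0]
tool_rot: [0.997, -0.078, -0.002, -0.0]
contact_force: [-8.6, 0.8, 2.4]
grip_width: 85.6
grasp_force: 0.0
```

carry_out:
  rows:
    - {"dp": [0.002, 0, 0], "twist": [0, 0, 0], "gripper": 0}
    - {"dp": [0.004, 0, 0], "twist": [0, 0, 0], "gripper": 0}
    - {"dp": [0.006, 0, 0], "twist": [0, 0, 0], "gripper": 0}

```text
time_s: 8.32
tcp_pos: [600.4, -14.1, 25.0]
tool_rot: [0.997, -0.078, -0.003, -0.0]
contact_force: [-10.3, 1.0, 4.0]
grip_width: 85.5
grasp_force: 0.0
```

```bash
python3 - <<'E'
from h import *
from cell import arm
o=arm.observe();print(o["time_s"],o["tcp_pos"],inhub(o["tcp_pos"]),o["contact_force"],o["ft_torque"])
E
```

```text
8.325 [600.37515704 -14.10380546  24.98034032] [126.10981167  -3.31263319] [-10.29388297   0.97032241   4.00835107] [0.11421223 1.22564083 0.00571531]
```

carry_out:
  rows:
    - {"dp": [0.005, 0, 0], "twist": [0, 0, 0], "gripper": 0}
    - {"dp": [0.01, 0, 0], "twist": [0, 0, 0], "gripper": 0}
    - {"dp": [0.015, 0, 0], "twist": [0, 0, 0], "gripper": 0}
    - {"dp": [0.02, 0, 0], "twist": [0, 0, 0], "gripper": 0}

```text
time_s: 8.82
tcp_pos: [600.0, -14.0, 24.1]
tool_rot: [0.997, -0.078, -0.007, -0.0]
contact_force: [-20.5, 2.0, 9.4]
grip_width: 85.3
grasp_force: 0.0
```

```bash
python3 - <<'E'
from h import *
from cell import arm
o=arm.observe();print(o["time_s"],o["tcp_pos"],inhub(o["tcp_pos"]),o["contact_force"],o["ft_torque"])
d=arm.get_image("wrist");d2=arm.get_image("scene");np.savez("scene2.npz",**d2)
a=cv2.resize(d["color"][:,:,::-1],(400,300));b=cv2.resize(d2["color"][120:345,150:350,::-1],(400,450),interpolation=3)
c=np.zeros((450,800,3),np.uint8);c[:300,:400]=a;c[:,400:]=b;cv2.imwrite("pics/p2.png",c)
E
```

```text
8.825 [599.96624083 -14.0199351   24.07963511] [125.69284001  -3.29310531] [-20.52007493   2.04976336   9.43249783] [0.2212771  2.25044024 0.0299518 ]
```

View pics/p2.png

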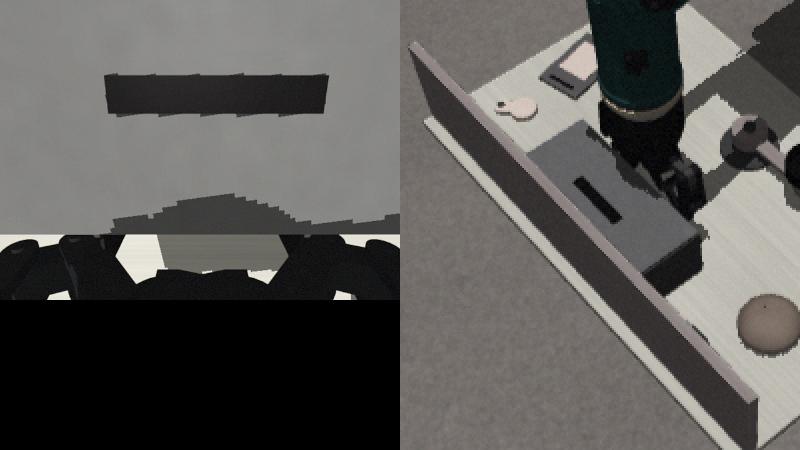

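The scene view shows the box's back against the panel along its whole width. The moment about z is about 0.03 N m at 20 N, so both fingers carry the load evenly. I'll back off and rise.

carry_out:
  rows:
    - {"dp": [-0.03, 0, 0], "twist": [0, 0, 0], "gripper": 0}
    - {"dp": [-0.08, 0, 0], "twist": [0, 0, 0], "gripper": 0}
    - {"dp": [-0.15, 0, 0], "twist": [0, 0, 0], "gripper": 0}
    - {"dp": [-0.15, 0, -0.3], "twist": [0, 0, 0], "gripper": 0}
    - {"dp": [-0.2, 0, -0.6], "twist": [0, 0, 0], "gripper": 1}
    - {"dp": [-0.5, -0.25, -0.78], "twist": [0, 0, 0], "gripper": 1}
    - {"dp": [-0.8, -0.49, -0.78], "twist": [0, 0, 0], "gripper": 1}
    - {"dp": [-0.92, -0.49, -0.78], "twist": [0, 0, 0], "gripper": 1}
    - {"dp": [-0.92, -0.49, -0.78], "twist": [0, 0, 0], "gripper": 1}
    - {"dp": [-0.92, -0.49, -0.78], "twist": [0, 0, 0], "gripper": 1}

```text
time_s: 10.18
tcp_pos: [441.8, 110.5, 181.8]
tool_rot: [0.997, -0.078, 0.001, -0.0]
contact_force: [0.5, 0.1, -0.2]
grip_width: -0.2
grasp_force: 0.0
```

```bash
python3 - <<'E'
from h import *
from cell import arm
d=arm.get_image("wrist"); np.savez("w3.npz",**d); cv2.imwrite("pics/w3.png",d["color"][:,:,::-1])
o=arm.observe();print(o["time_s"],o["tcp_pos"],o["tool_rot"],inhub(o["tcp_pos"]),o["contact_force"])
a,t,R=hub();print(-d["R"].T@d["t"])
for n,p in dict(hub=(0,0,60),dish=(-8,95,75)).items(): print(n,proj(d,[*(R@p[:2]+t),p[2]]).round())
E
```

```text
10.225 [442.42380371 110.19683268 181.74722713] [ 9.96902316e-01 -7.86410895e-02  1.15464183e-03 -1.31487744e-04] [-49.18668263  95.02564901] [ 0.60504398 -0.83178339 -0.0009017 ]
[514.73884093  98.31885393 325.4418168 ]
hub [466. 161.]
dish [322. 177.]
```

View pics/w3.png

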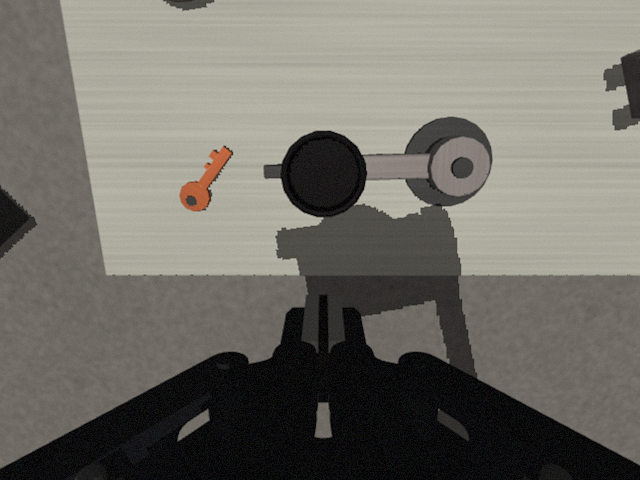

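The picture shows the dish at (324,173), about 86 px across, which puts the rim near z = 77. The boss is at (461,167) and the closed fingertip at (323,297).

```bash
python3 - <<'E'
from h import *
from cell import arm
d=dict(np.load("w3.npz")); g=d["color"].max(2); m=np.zeros_like(g);m[120:225,270:375]=g[120:225,270:375]<45
c=max(cv2.findContours(m,0,1)[0],key=cv2.contourArea); (u,r)=cv2.minEnclosingCircle(c);print(u,r)
z=(-d["R"].T@d["t"])[2]-d["mtx"][0,0]*27/r; print("rim z",z)
for zz in(73,77,81):
    print("dish",inhub(onz(d,u,zz)))
for zz in(50,55,60): print("boss",inhub(onz(d,(461,167),zz)))
print("disc",inhub(onz(d,(448,161.5),20)))
o=arm.observe();print("tcp proj",proj(d,o["tcp_pos"]))
q=inhub(onz(d,u,77));print(goal(o,*q,90,None))
E
```

```text
(323.07855224609375, 173.51266479492188) 43.21958541870117
rim z 78.10730656902294
dish [-6.26789108 94.53830398]
dish [-5.78677746 94.53754989]
dish [-5.30566383 94.53679579]
boss [-4.65124042 -0.22508636]
boss [-4.12941246  1.49425677]
boss [-3.60758449  3.2135999 ]
disc [-3.65229827 -0.26696714]
tcp proj [321.88623507 314.29446473]
(array([0.21595671, 0.00222214, 0.45922908]), None)
```

carry_out:
  rows:
    - {"dp": [0.215, 0, 0.2], "twist": [0, 0, 0], "gripper": 1}
    - {"dp": [0.215, 0, 0.4], "twist": [0, 0, 0], "gripper": 1}
    - {"dp": [0.215, 0, 0.46], "twist": [0, 0, 0], "gripper": 1}
    - {"dp": [0.215, 0, 0.46], "twist": [0, 0, 0], "gripper": 1}
    - {"dp": [0.215, 0, 0.5], "twist": [0, 0, 0], "gripper": 1}
    - {"dp": [0.215, 0, 0.53], "twist": [0, 0, 0], "gripper": 1}
    - {"dp": [0.215, 0, 0.545], "twist": [0, 0, 0], "gripper": 1}
    - {"dp": [0.215, 0, 0.555], "twist": [0, 0, 0], "gripper": 1}
    - {"dp": [0.215, 0, 0.555], "twist": [0, 0, 0], "gripper": 1}

```text
time_s: 11.35
tcp_pos: [483.5, 103.8, 70.3]
tool_rot: [0.997, -0.079, -0.0, -0.0]
contact_force: [-0.3, 0.1, 0.1]
grip_width: 0.1
grasp_force: 0.0
```

```bash
python3 - <<'E'
from h import *
from cell import arm
a,t,R=hub(); np.savez("hub.npz",a=a,t=t+R@[-4,-0.5])
o=arm.observe();print(o["time_s"],o["tcp_pos"],inhub(o["tcp_pos"]),o["contact_force"],o["ft_torque"])
E
```

```text
11.35 [483.53588759 103.78096054  70.34784366] [-3.57699589 95.5543858 ] [-0.286391    0.09483404  0.06730786] [-0.06085037 -0.00133363 -0.01004473]
```

carry_out:
  rows:
    - {"dp": [0.008, 0, 0.005], "twist": [0, 0, 0], "gripper": 1}
    - {"dp": [0.008, 0, 0.01], "twist": [0, 0, 0], "gripper": 1}
    - {"dp": [0.008, 0, 0.015], "twist": [0, 0, 0], "gripper": 1}
    - {"dp": [0.008, 0, 0.02], "twist": [0, 0, 0], "gripper": 1}
    - {"dp": [0.008, 0, 0.02], "twist": [0, 0, 0], "gripper": 1}

```text
time_s: 11.98
tcp_pos: [485.0, 103.5, 66.2]
tool_rot: [0.997, -0.079, -0.0, -0.0]
contact_force: [-0.7, 0.3, -0.7]
grip_width: 0.1
grasp_force: 0.0
```

carry_out:
  rows:
    - {"dp": [0, 0, 0.005], "twist": [0, 0, 0], "gripper": 1}
    - {"dp": [0, 0, 0.01], "twist": [0, 0, 0], "gripper": 1}
    - {"dp": [0, 0, 0.01], "twist": [0, 0, 0], "gripper": 1}

```text
time_s: 12.35
tcp_pos: [485.1, 103.4, 64.2]
tool_rot: [0.997, -0.079, -0.0, -0.0]
contact_force: [0.6, -0.2, -0.6]
grip_width: -0.1
grasp_force: 0.0
```

carry_out:
  rows:
    - {"dp": [0, 0, 0.005], "twist": [0, 0, 0], "gripper": 1}
    - {"dp": [0, 0, 0.01], "twist": [0, 0, 0], "gripper": 1}
    - {"dp": [0, 0, 0.01], "twist": [0, 0, 0], "gripper": 1}

```text
time_s: 12.72
tcp_pos: [485.3, 103.5, 62.5]
tool_rot: [0.997, -0.079, 0.0, -0.0]
contact_force: [-0.5, 0.1, 4.3]
grip_width: 0.2
grasp_force: 1.8
```

carry_out:
  rows:
    - {"dp": [0, 0, 0.008], "twist": [0, 0, 0], "gripper": 1}
    - {"dp": [0, 0, 0.016], "twist": [0, 0, 0], "gripper": 1}
    - {"dp": [0, 0, 0.024], "twist": [0, 0, 0], "gripper": 1}
    - {"dp": [0, 0, 0.032], "twist": [0, 0, 0], "gripper": 1}
    - {"dp": [0, 0, 0.04], "twist": [0, 0, 0], "gripper": 1}
    - {"dp": [0, 0, 0.048], "twist": [0, 0, 0], "gripper": 1}
    - {"dp": [0, 0, 0.048], "twist": [0, 0, 0], "gripper": 1}

```text
time_s: 13.6
tcp_pos: [485.4, 103.5, 52.9]
tool_rot: [0.997, -0.079, 0.0, -0.0]
contact_force: [-0.9, -0.5, 8.4]
grip_width: 0.2
grasp_force: 4.2
```

```bash
python3 - <<'E'
from h import *
from cell import arm
o=arm.observe();print(o["time_s"],o["tcp_pos"],inhub(o["tcp_pos"]),o["contact_force"])
for th in np.r_[np.arange(1.55,-1.3,-.18)]:
    print(round(th,2),goal(o,95*np.cos(th),95*np.sin(th),o["tcp_pos"][2])[0].round(3))
E
```

```text
13.6 [485.36898316 103.49248331  52.94610044] [-1.72134041 95.55328828] [-0.91884198 -0.47613403  8.35282854]
1.55 [0.018 0.003 0.   ]
1.37 [0.103 0.012 0.   ]
1.19 [0.185 0.036 0.   ]
1.01 [0.261 0.075 0.   ]
0.83 [0.329 0.127 0.   ]
0.65 [0.387 0.19  0.   ]
0.47 [0.433 0.262 0.   ]
0.29 [0.464 0.341 0.   ]
0.11 [0.482 0.425 0.   ]
-0.07 [0.483 0.51  0.   ]
-0.25 [0.47  0.594 0.   ]
-0.43 [0.442 0.675 0.   ]
-0.61 [ 0.399  0.749 -0.   ]
-0.79 [ 0.344  0.815 -0.   ]
-0.97 [ 0.279  0.869 -0.   ]
-1.15 [ 0.204  0.911 -0.   ]
```

carry_out:
  rows:
    - {"dp": [0.02, 0.002, 0.002], "twist": [0, 0, 0], "gripper": 1}
    - {"dp": [0.06, 0.006, 0.002], "twist": [0, 0, 0], "gripper": 1}
    - {"dp": [0.103, 0.012, 0.002], "twist": [0, 0, 0], "gripper": 1}
    - {"dp": [0.145, 0.022, 0.002], "twist": [0, 0, 0], "gripper": 1}
    - {"dp": [0.185, 0.036, 0.002], "twist": [0, 0, 0], "gripper": 1}
    - {"dp": [0.224, 0.054, 0.002], "twist": [0, 0, 0], "gripper": 1}
    - {"dp": [0.261, 0.075, 0.002], "twist": [0, 0, 0], "gripper": 1}
    - {"dp": [0.296, 0.1, 0.002], "twist": [0, 0, 0], "gripper": 1}
    - {"dp": [0.329, 0.127, 0.002], "twist": [0, 0, 0], "gripper": 1}

```text
time_s: 14.72
tcp_pos: [546.6, 68.2, 52.7]
tool_rot: [0.997, -0.079, 0.0, -0.0]
contact_force: [-1.3, 1.4, 7.5]
grip_width: 0.0
grasp_force: 4.3
```

```bash
python3 - <<'E'
from h import *
from cell import arm
o=arm.observe();h=inhub(o["tcp_pos"]);print(o["time_s"],o["tcp_pos"],h,np.hypot(*h),np.arctan2(h[1],h[0]),o["contact_force"])
for th in np.arange(.74,-.36,-.12):
    print(round(th,2),goal(o,95*np.cos(th),95*np.sin(th),52.6)[0].round(3))
E
```

```text
14.725 [546.62459441  68.15047766  52.70356085] [64.26873475 70.12461838] 95.1206201059437 0.8289433369433808 [-1.25554896  1.37754052  7.53735594]
0.74 [0.029 0.03  0.001]
0.62 [0.065 0.075 0.001]
0.5 [0.096 0.123 0.   ]
0.38 [0.12  0.174 0.   ]
0.26 [0.138 0.228 0.   ]
0.14 [0.15  0.284 0.   ]
0.02 [0.154 0.341 0.   ]
-0.1 [0.152 0.398 0.   ]
-0.22 [0.143 0.454 0.   ]
-0.34 [0.127 0.509 0.   ]
```

carry_out:
  rows:
    - {"dp": [0.029, 0.03, 0.002], "twist": [0, 0, 0], "gripper": 1}
    - {"dp": [0.065, 0.075, 0.002], "twist": [0, 0, 0], "gripper": 1}
    - {"dp": [0.096, 0.123, 0.002], "twist": [0, 0, 0], "gripper": 1}
    - {"dp": [0.12, 0.174, 0.002], "twist": [0, 0, 0], "gripper": 1}
    - {"dp": [0.138, 0.228, 0.002], "twist": [0, 0, 0], "gripper": 1}
    - {"dp": [0.15, 0.284, 0.002], "twist": [0, 0, 0], "gripper": 1}
    - {"dp": [0.154, 0.341, 0.002], "twist": [0, 0, 0], "gripper": 1}
    - {"dp": [0.152, 0.398, 0.002], "twist": [0, 0, 0], "gripper": 1}
    - {"dp": [0.143, 0.454, 0.002], "twist": [0, 0, 0], "gripper": 1}
    - {"dp": [0.127, 0.509, 0.002], "twist": [0, 0, 0], "gripper": 1}

```text
time_s: 15.98
tcp_pos: [556.0, -36.4, 52.4]
tool_rot: [0.997, -0.079, 0.001, -0.0]
contact_force: [-0.2, 1.7, 8.3]
grip_width: 0.1
grasp_force: 4.9
```

```bash
python3 - <<'E'
from h import *
from cell import arm
o=arm.observe();h=inhub(o["tcp_pos"]);print(o["time_s"],o["tcp_pos"],h,np.hypot(*h),np.arctan2(h[1],h[0]),o["contact_force"])
for th in np.r_[np.arange(-.45,-1.1,-.1),-1.11,-1.15,-1.18]:
    print(round(th,2),goal(o,95*np.cos(th),95*np.sin(th),52.6)[0].round(3))
E
```

```text
15.975 [555.96573357 -36.44108811  52.44213372] [ 89.69568888 -31.7582679 ] 95.15200567772526 -0.34029322312571725 [-0.2010465   1.72276301  8.26224746]
-0.45 [-0.021  0.048 -0.001]
-0.55 [-0.043  0.09  -0.001]
-0.65 [-0.07   0.129 -0.001]
-0.75 [-0.101  0.165 -0.001]
-0.85 [-0.135  0.198 -0.001]
-0.95 [-0.172  0.228 -0.001]
-1.05 [-0.212  0.254 -0.001]
-1.11 [-0.237  0.267 -0.001]
-1.15 [-0.254  0.275 -0.001]
-1.18 [-0.267  0.281 -0.001]
```

carry_out:
  rows:
    - {"dp": [-0.021, 0.048, 0], "twist": [0, 0, 0], "gripper": 1}
    - {"dp": [-0.043, 0.09, 0], "twist": [0, 0, 0], "gripper": 1}
    - {"dp": [-0.07, 0.129, 0], "twist": [0, 0, 0], "gripper": 1}
    - {"dp": [-0.101, 0.165, 0], "twist": [0, 0, 0], "gripper": 1}
    - {"dp": [-0.135, 0.198, 0], "twist": [0, 0, 0], "gripper": 1}
    - {"dp": [-0.172, 0.228, 0], "twist": [0, 0, 0], "gripper": 1}
    - {"dp": [-0.212, 0.254, 0], "twist": [0, 0, 0], "gripper": 1}
    - {"dp": [-0.237, 0.267, 0], "twist": [0, 0, 0], "gripper": 1}
    - {"dp": [-0.254, 0.275, 0], "twist": [0, 0, 0], "gripper": 1}
    - {"dp": [-0.254, 0.275, 0], "twist": [0, 0, 0], "gripper": 1}

```text
time_s: 17.23
tcp_pos: [497.2, -82.8, 52.5]
tool_rot: [0.997, -0.079, 0.001, -0.0]
contact_force: [-0.6, 2.6, 8.4]
grip_width: -0.1
grasp_force: 5.0
```

```bash
python3 - <<'E'
from h import *
from cell import arm
o=arm.observe();h=inhub(o["tcp_pos"]);print(o["time_s"],o["tcp_pos"],h,np.hypot(*h),np.arctan2(h[1],h[0]),o["contact_force"])
d=arm.get_image("wrist");np.savez("w4.npz",**d);s=arm.get_image("side");np.savez("s4.npz",**s)
cv2.imwrite("pics/p4.png",np.hstack([d["color"][240:480,280:520,::-1].repeat(2,0).repeat(2,1)[:480,:400] if 0 else cv2.resize(d["color"][180:480,250:550,::-1],(400,400)),cv2.resize(s["color"][230:350,240:360,::-1],(400,400),interpolation=3)]))
E
```

```text
17.225 [497.24265397 -82.82768166  52.46462131] [ 38.86523047 -86.67985415] 94.99422748293165 -1.1492931243132543 [-0.64261446  2.60513283  8.36016029]
```

View pics/p4.png

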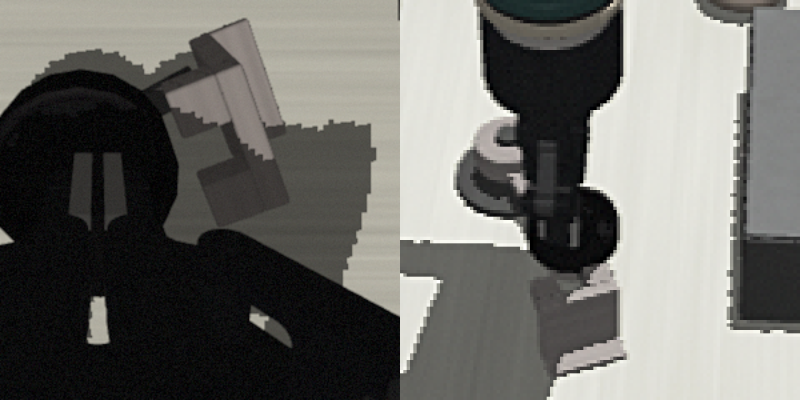

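The left half shows the dish lagging the finger. The tooth's dark edge is just beyond the first jaw at crop (178,78), so the lever has not yet reached the notch. I'll fit the dish rim to get the lever angle.

```bash
python3 - <<'E'
from h import *
from scipy.optimize import least_squares
d=dict(np.load("w4.npz")); g=d["color"].max(2)
# rim arc: first dark pixel from the top in columns, and from the right in rows
pts=[]
for c in range(262,362,3):
    r=np.where(g[200:330,c]<40)[0]
    if len(r): pts.append((c,200+r[0]))
pts=np.array(pts,float); 
h=np.array([inhub(onz(d,p,66.5)) for p in pts])
f=lambda x:np.hypot(h[:,0]-x[0],h[:,1]-x[1])-27
s=least_squares(f,[38,-80],loss="soft_l1",f_scale=.5);print(s.x,np.hypot(*s.x),np.arctan2(s.x[1],s.x[0]),np.round(f(s.x),1))
c=lambda x,y:(250+x*.75,180+y*.75)
for n,u in dict(A1=(165,88),A2=(183,133),B1=(198,173),B2=(215,225)).items():
    q=inhub(onz(d,c(*u),57));print(n,q,np.hypot(*q),np.arctan2(q[1],q[0]))
E
```

```text
[ 49.9979728  -83.45777876] 97.28822189325712 -1.0310528072154759 [-0.6 -0.5 -0.2 -0.2 -0.1 -0.3 -0.   0.2  0.2  0.2  0.3  0.1  0.2  0.1
  0.3  0.2  0.5  0.2  0.2 -0.1  0.1 -0.1  0.1 -0.1  0.2 -0.2 -0.1 -0.4
 -0.6 -0.4 -0.5 -0.6  0.3  1.2]
A1 [  69.56295762 -106.03904563] 126.81988910482403 -0.990205878147649
A2 [  56.21427999 -111.59959614] 124.95805349637708 -1.104181926659889
B1 [  43.74508501 -116.50421547] 124.44623210725231 -1.2116042827696436
B2 [  26.61418625 -122.49522296] 125.35307956804165 -1.3568542115303388
```

```bash
python3 - <<'E'
from h import *
from cell import arm
o=arm.observe()
for th in (-1.18,-1.21,-1.24,-1.27,-1.285): print(th,goal(o,95*np.cos(th),95*np.sin(th),52.4)[0].round(4))
E
```

```text
-1.18 [-0.0135  0.0059  0.0001]
-1.21 [-0.0268  0.0111  0.0001]
-1.24 [-0.0402  0.016   0.    ]
-1.27 [-0.0537  0.0204  0.    ]
-1.285 [-0.0605  0.0225  0.    ]
```

carry_out:
  rows:
    - {"dp": [-0.0135, 0.006, 0], "twist": [0, 0, 0], "gripper": 1}
    - {"dp": [-0.027, 0.011, 0], "twist": [0, 0, 0], "gripper": 1}
    - {"dp": [-0.04, 0.016, 0], "twist": [0, 0, 0], "gripper": 1}
    - {"dp": [-0.054, 0.02, 0], "twist": [0, 0, 0], "gripper": 1}
    - {"dp": [-0.058, 0.022, 0], "twist": [0, 0, 0], "gripper": 1}
    - {"dp": [-0.058, 0.022, 0], "twist": [0, 0, 0], "gripper": 1}

```text
time_s: 18.08
tcp_pos: [485.9, -85.6, 52.6]
tool_rot: [0.997, -0.079, 0.001, 0.0]
contact_force: [-0.3, 2.4, 8.1]
grip_width: -0.4
grasp_force: 4.6
```

```bash
cat > dish.py <<'E'
from h import *
from scipy.optimize import least_squares
from cell import arm
o=arm.observe();h=inhub(o["tcp_pos"]);print(o["time_s"],o["tcp_pos"],np.hypot(*h),np.arctan2(h[1],h[0]),o["contact_force"])
d=arm.get_image("wrist");np.savez("w5.npz",**d)
g=d["color"].max(2); u0=proj(d,[*o["tcp_pos"][:2],o["tcp_pos"][2]+14]);pts=[]
for c in range(262,385,3):
    r=np.where(g[190:330,c]<40)[0]
    if len(r): pts.append((c,190+r[0]))
pts=np.array(pts,float); z=o["tcp_pos"][2]+14
h=np.array([inhub(onz(d,p,z)) for p in pts])
f=lambda x:np.hypot(h[:,0]-x[0],h[:,1]-x[1])-27
s=least_squares(f,[40,-84],loss="soft_l1",f_scale=.5);print(s.x,np.hypot(*s.x),np.arctan2(s.x[1],s.x[0]),np.round(f(s.x),1).tolist())
E
python3 dish.py
```

```text
18.075 [485.90309155 -85.55064016  52.55360198] 95.35565012542251 -1.2718424847337253 [-0.2676218   2.36719473  8.090583  ]
[ 39.94540141 -88.77373689] 97.34686155832816 -1.1479684448099514 [-0.4, -0.3, -0.4, -0.1, 0.3, 0.4, -0.1, 0.1, 0.1, 0.1, 0.4, 0.5, 0.3, 0.1, 0.3, 0.2, 0.1, 0.1, 0.1, 0.1, 0.2, -0.0, -0.2, -0.4, -0.1, -0.2, -0.5, -0.2, -0.4, -0.6, -0.8, -1.2, -1.2, -1.1, -0.7, 0.5, 1.4, 1.4, 0.7, 1.6, 2.6]
```

carry_out:
  rows:
    - {"dp": [-0.005, 0.002, 0], "twist": [0, 0, 0], "gripper": 1}
    - {"dp": [-0.009, 0.003, 0], "twist": [0, 0, 0], "gripper": 1}
    - {"dp": [-0.009, 0.003, 0], "twist": [0, 0, 0], "gripper": 1}

```text
time_s: 18.5
tcp_pos: [484.1, -85.8, 52.6]
tool_rot: [0.997, -0.079, 0.002, 0.0]
contact_force: [0.5, 1.9, 8.5]
grip_width: -0.1
grasp_force: 4.5
```

```bash
python3 dish.py
```

```text
18.5 [484.08380007 -85.83022986  52.57214943] 95.3900366044122 -1.291138933791929 [0.49096061 1.85380685 8.54343345]
[ 38.32314921 -89.35345428] 97.2250150741131 -1.1656321610832354 [-0.5, -0.3, -0.1, -0.2, 0.2, 0.3, 0.2, 0.0, -0.0, -0.0, 0.3, 0.4, 0.5, 0.4, 0.2, 0.1, 0.0, -0.0, -0.0, 0.0, 0.1, 0.2, 0.0, -0.4, -0.2, -0.3, -0.3, -0.3, -0.2, -0.7, -0.8, -0.9, -0.9, -1.2, -1.1, 0.2, 1.1, 1.6, 1.6, 2.4, 3.4]
```

carry_out:
  rows:
    - {"dp": [0, 0, -0.006], "twist": [0, 0, 0], "gripper": 1}
    - {"dp": [0, 0, -0.012], "twist": [0, 0, 0], "gripper": 1}
    - {"dp": [0, 0, -0.018], "twist": [0, 0, 0], "gripper": 1}
    - {"dp": [0, 0, -0.024], "twist": [0, 0, 0], "gripper": 1}
    - {"dp": [0, 0, -0.03], "twist": [0, 0, 0], "gripper": 1}
    - {"dp": [0, 0, -0.03], "twist": [0, 0, 0], "gripper": 1}

```text
time_s: 19.3
tcp_pos: [483.9, -85.8, 58.4]
tool_rot: [0.997, -0.079, 0.001, 0.0]
contact_force: [2.1, 1.5, 5.8]
grip_width: 0.0
grasp_force: 3.1
```

The knob still pushes back with 5.8 N at about 4.6 mm of press, so the tooth is rising into the notch. I'll keep letting it up.

carry_out:
  rows:
    - {"dp": [0, 0, -0.008], "twist": [0, 0, 0], "gripper": 1}
    - {"dp": [0.004, 0, -0.016], "twist": [0, 0, 0], "gripper": 1}
    - {"dp": [0.01, 0, -0.022], "twist": [0, 0, 0], "gripper": 1}
    - {"dp": [0.02, -0.008, -0.026], "twist": [0, 0, 0], "gripper": 1}
    - {"dp": [0.03, -0.012, -0.035], "twist": [0, 0, 0], "gripper": 1}
    - {"dp": [0.04, -0.016, -0.06], "twist": [0, 0, 0], "gripper": 1}
    - {"dp": [0.04, -0.016, -0.12], "twist": [0, 0, 0], "gripper": 1}

```text
time_s: 20.18
tcp_pos: [490.6, -83.5, 82.0]
tool_rot: [0.997, -0.079, -0.001, -0.0]
contact_force: [-0.6, -0.5, 1.1]
grip_width: -0.0
grasp_force: 0.0
```

carry_out:
  rows:
    - {"dp": [-0.1, 0, -0.3], "twist": [0, 0, 0], "gripper": 1}
    - {"dp": [-0.3, 0, -0.5], "twist": [0, 0, 0], "gripper": 1}
    - {"dp": [-0.4, 0, -0.6], "twist": [0, 0, 0], "gripper": 1}
    - {"dp": [-0.4, 0, -0.6], "twist": [0, 0, 0], "gripper": 1}
    - {"dp": [-0.4, 0, -0.6], "twist": [0, 0, 0], "gripper": 1}

```text
time_s: 20.8
tcp_pos: [412.5, -71.4, 202.0]
tool_rot: [0.997, -0.079, 0.001, 0.0]
contact_force: [-0.1, -0.4, -0.4]
grip_width: -0.0
grasp_force: 0.0
```

```bash
python3 - <<'E'
from h import *
from cell import arm
o=arm.observe();print(o["time_s"],o["tcp_pos"],inhub(o["tcp_pos"]),o["contact_force"])
d=arm.get_image("wrist");np.savez("w6.npz",**d)
a,t,R=hub();u=proj(d,[*(R@[45,-105]+t),55]).astype(int);v=proj(d,[*(R@[145,-5]+t),82]).astype(int);print(u,v)
x,y=max(u[0]-75,0),max(u[1]-75,0)
w=d["color"][:,:,::-1]; c=np.zeros((400,800,3),np.uint8)
k=cv2.resize(w[y:y+150,x:x+150],(400,400),interpolation=3);c[:,:400]=k
c[:300,400:]=cv2.resize(w,(400,300));cv2.imwrite("pics/p6.png",c);print(x,y)
E
```

```text
20.8 [412.51681909 -71.38122935 201.96845524] [-46.61107973 -88.49334846] [-0.11104902 -0.4009204  -0.43998004]
[345  96] [170 -99]
270 21
```

View pics/p6.png

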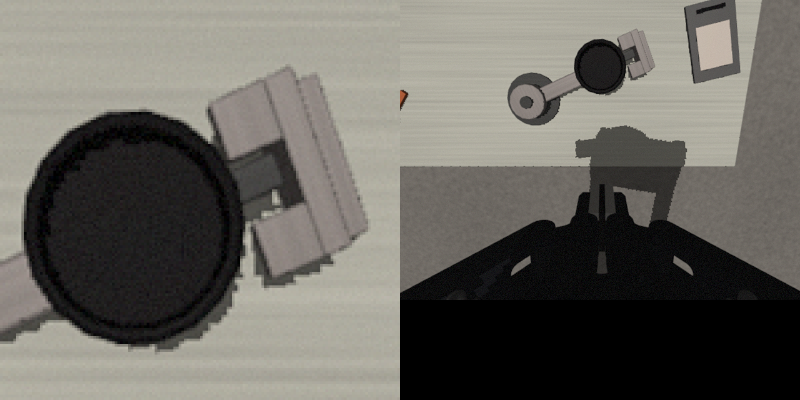

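The wrist picture shows the tooth at crop (262,178) between the two jaws, the knob up and the gripper clear of everything. I'm handing the job in.

```bash
python3 -c "
from cell import arm
print(arm.sign_off())"
```

```text
the job is handed in; nothing more can be done
None
```

The box is pushed flush and square against the panel (last reading 20.5 N against the 30 N limit), the lever's tooth is caught in the clip's notch with the knob up, and the job is handed in with the gripper clear at about 21 s of the 72 s allowed.

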